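Load the backlight stand, flip its kickstand and hold the frame upright

TASK

Set the two loose kraft tubes with black caps upright, one each, all the way down in the two round sockets of the backlight stand, and let go of them; then push the red kickstand down by its yellow pedal until it snaps over centre to its stop. Then draw the leaning frame upright by its top bar until the kickstand's foot stands firmly on the rubber pad, and finish while still holding the frame there with a gentle pull, for it tips back if let go. Leave the pen, the carton and the loose spare cap where they are.

Things in the scene. Friction and masses are not known exactly. Their poses are not given: they have to be found in the camera images.
- tube_1_center (a point): Kraft cardboard tube with a black cap, standing on the table: 100 tall, 43 diameter, cap 45 diameter over the top 26; about 70 g. The point is on its axis half-way up (50 above its foot); z is its axis. Starts on the robot's left.
- tube_2_center (a point): A second tube like tube_1, starting on the robot's right. Either tube may go in either socket.
- socket_a (a point): Centre of the mouth of one round socket in the grey block at the front (robot side) of the stand's base: 50 diameter, with a 3 chamfer, 22 deep; its floor is 10 above the table and its mouth 32. A seated tube stands on the floor, so its centre is then 28 above this point. Axes are those of the fixed base: -x is the front of the stand, roughly towards the robot, z up, y along the stand.
- socket_b (a point): Mouth of the other socket, 70 from socket_a along +y of the base; same size and axes.
- landing_pad (a point): Where the kickstand's foot lands: on the top face, 20 above the table, of the black rubber pad (60 x 50) on the base, beside the sockets. Axes of the base. The base is fixed to the table: an aluminium plate 205 (x) by 290 (y), 10 thick; the frame's hinge line is parallel to y, 70 behind (+x of) this point and 30 above the table.
- frame (a joint): Tilt of the frame about its hinge: 0 upright; positive leans back, away from the stand's front. It starts at rest on two rear props at 0.30 rad (its stop) and tips back to there whenever it is let go; the other stop is -0.15. Frame about 1 kg, 240 wide (y), white light panel, black box on its back.
- bar_mid (a point): Middle of the frame's top bar, a round aluminium bar of 16 diameter and 240 long along y, 235 from the hinge line; 32 of free gap below it over its whole length between the posts (posts at y +-112). Axes turn with the frame (z up along the frame).
- hub (a point): Centre of the kickstand's hub, at the end of a stub that stands 70 out from the frame's front, 100 above the hinge line along the frame, at y -60 of bar_mid. Axes turn with the frame; the kickstand turns about x. Its red leg is 12 thick; its black ball foot, 22 diameter, is centred 100 from the hub and meets the rubber pad as the frame comes to 0.
- kickstand (a joint): Turn of the kickstand on its hub: 0 folded, leg pointing to -y of the hub and 0.17 rad above level; grows as the leg goes down; 1.89 is its stop, 0.15 rad past straight down. A spring holds it at either end: beyond dead centre (about 0.95) it snaps to the stop by itself. Pushing the pedal takes about 3 N at first.
- pedal (a point): Middle of the top face of the yellow pedal plate (36 x 34) on the kickstand's leg, 75 out from the hub along the leg and 10 above the leg's centre line; this face is pushed downwards. Axes turn with the leg and equal those of the frame when folded. Beside the hub a small spring strut runs from the leg to a pin 25 above and 25 to +y of the hub; hub, strut and pin reach 95 out from the frame.
- spare_cap: Bystander: a loose black cap, 47 diameter, 22 high, flat on the table; origin under its centre.
- carton: Bystander: a small brown carton 120 x 90 x 70 high; origin under its centre.
- pen: Bystander: a black pen about 135 long (x), 10 thick, lying on the table; origin under its middle.

How it is judged (in metres and radians):
On the way, in this order (a step that is already met when the one before it is completed fails the run):
1. both tubes are seated in the sockets and let go, the frame still leaning back ((((horizontal distance between tube_1_center and socket_a below 0.007 m and z of tube_1_center in the frame of socket_a below 0.034 m and angle between tube_1_center's own z axis and vertical below 0.12 rad) and (horizontal distance between tube_2_center and socket_b below 0.007 m and z of tube_2_center in the frame of socket_b below 0.034 m and angle between tube_2_center's own z axis and vertical below 0.12 rad)) or ((horizontal distance between tube_1_center and socket_b below 0.007 m and z of tube_1_center in the frame of socket_b below 0.034 m and angle between tube_1_center's own z axis and vertical below 0.12 rad) and (horizontal distance between tube_2_center and socket_a below 0.007 m and z of tube_2_center in the frame of socket_a below 0.034 m and angle between tube_2_center's own z axis and vertical below 0.12 rad))) and contact force between the fingers and tube_1 below 0.1 N and contact force between the fingers and tube_2 below 0.1 N and value of joint frame above 0.2 rad), for 0.2 s.
2. the kickstand is over centre and at its stop, the frame still leaning back ((((horizontal distance between tube_1_center and socket_a below 0.007 m and z of tube_1_center in the frame of socket_a below 0.034 m and angle between tube_1_center's own z axis and vertical below 0.12 rad) and (horizontal distance between tube_2_center and socket_b below 0.007 m and z of tube_2_center in the frame of socket_b below 0.034 m and angle between tube_2_center's own z axis and vertical below 0.12 rad)) or ((horizontal distance between tube_1_center and socket_b below 0.007 m and z of tube_1_center in the frame of socket_b below 0.034 m and angle between tube_1_center's own z axis and vertical below 0.12 rad) and (horizontal distance between tube_2_center and socket_a below 0.007 m and z of tube_2_center in the frame of socket_a below 0.034 m and angle between tube_2_center's own z axis and vertical below 0.12 rad))) and value of joint kickstand above 1.8 rad and value of joint frame above 0.2 rad), for 0.2 s.
At the end, for the whole second after the job is handed in: Tubes in the sockets (within 7 mm of the axis, 6 mm of the floor, tilt under 0.12 rad), not touched; kickstand within 0.09 rad of its stop, not touched; frame at rest within 0.06 rad of upright, fingers on its top bar; kickstand presses on the base with 1.5 to 60 N ((((horizontal distance between tube_1_center and socket_a below 0.007 m and z of tube_1_center in the frame of socket_a below 0.034 m and angle between tube_1_center's own z axis and vertical below 0.12 rad) and (horizontal distance between tube_2_center and socket_b below 0.007 m and z of tube_2_center in the frame of socket_b below 0.034 m and angle between tube_2_center's own z axis and vertical below 0.12 rad)) or ((horizontal distance between tube_1_center and socket_b below 0.007 m and z of tube_1_center in the frame of socket_b below 0.034 m and angle between tube_1_center's own z axis and vertical below 0.12 rad) and (horizontal distance between tube_2_center and socket_a below 0.007 m and z of tube_2_center in the frame of socket_a below 0.034 m and angle between tube_2_center's own z axis and vertical below 0.12 rad))) and contact force between the fingers and tube_1 below 0.1 N and contact force between the fingers and tube_2 below 0.1 N and value of joint kickstand above 1.8 rad and value of joint frame between -0.06 and 0.06 rad and contact force between the fingers and frame_c0 above 0.5 N and contact force between kickstand and base between 1.5 and 60 N and contact force between the fingers and kickstand below 0.1 N and velocity of joint frame between -0.05 and 0.05 rad/s); the arm keeps its last pose, push and grip.
It fails at once if pen, carton or spare cap moved more than 30 mm (distance of any of pen, carton, spare_cap from where it was at the start of the episode above 0.03 m).
It fails at once if a tube knocked over (angle between any of tube_1_center, tube_2_center's own z axis and vertical above 0.8 rad).
It fails at once if the frame thrown over to the front (value of joint frame below -0.11 rad).
It also fails if it takes over 67 s, if anything falls off the work surface, if the arm or the gripper's body presses on something with over 40 N, if the wrist force passes 120 N, or if a joint passes its speed limit or range.

ROBOT

A 6-joint arm with a two-finger parallel gripper is mounted at the origin on the work surface. World frame = base frame: x ahead of the robot, y to its left, z up, the work surface at z = 0. Lengths are in mm, angles in rad, forces in N, time in s.
With the tool pointing down it reaches from about 300 to 775 mm from the base axis. Payload 14.6 kg.
Tool frame: the origin (TCP) lies at the centre of the arm's flange, where the gripper is bolted on; the fingertips stand 199 mm ahead of it and the grasp point (between the pads) lies 180 mm ahead of it; z points along the fingers, y is the line along which they close (so a half turn about z gives the same grasp; the last joint's range is limited). The gripper opens to 94 mm and grips with 3 to 60 N. Pads are 16 mm wide; open, the fingers measure 119 mm over their backs; the gripper's body (75 mm by 177 mm) begins 78 mm behind the grasp point.
Start: joints at [-1.406, 0.3, 1.521, -0, 1.321, -0.067], TCP at [126.345, -535.283, 404.646] pointing down, gripper open.
Joint ranges: [-3.03, 3.03], [-0.79, 2.21], [0.23, 2.52], [-1.04, 4.18], [0, 3.07], [-2.55, 2.55]. Speed limits (rad/s): [2.22, 2.22, 2.57, 3.14, 3.14, 3.14].

INTERFACE

Orientations are given as [roll, pitch, yaw] about the fixed x, y, z axes, in that order (R = Rz(yaw) Ry(pitch) Rx(roll)).
In Python, from cell import manip, optics, workorder gives the robot as it stands.
- The arm moves only by the tool step_arm, never from a script. Its argument "increments" is a list that holds one entry, the list of rows, each a list of 7 numbers: the turn, a rotation vector about the tool's x, y, z as a fraction of full scale, then the shift along the tool's x, y, z as a fraction of full scale, then the closure, from -1 (fully open) to 1 (shut). In form: [[[wx, wy, wz, tx, ty, tz, fingers], ...]]. A call has 1 to 5 rows; each row shifts and turns the commanded pose from where the row before left it, along the tool's axes as they then stand; what a row does not reach is not made up. Full scale, the value 1, is 40 mm for a shift and 45 degrees for a turn. A row lasts 1/10 s, in which the tool goes at most 50 mm and 8.59 degrees, less where a joint would pass 70% of its speed; a pose out of reach is approached as far as the arm can. A call with a number of a shift or a turn outside -1 to 1 is refused whole. A call with a gripper value outside its range is refused whole. The fingers move at their own pace and stop on an object; "newtons" is the grip in N (left out, the last holds). Time passes only in rows, so rows that do not move let the fingers close. It gives the time, the measured TCP pose, the force, the opening and the grip force at its end, in the units of the state.
- manip.read_state(): the state, without advancing time (a new reading comes with each control period).
- optics.camera(name): name is "scene" or "top" or "wrist"; returns a dict with "frame" (480x640x3 uint8, red, green, blue), "range_z" (480x640 float32, mm along the optical axis (not along the pixel's ray), 0 where there is no reading), "mtx" (3x3 intrinsics, pixels), "distortion" ([k1, k2, p1, p2, k3] as OpenCV has them; the pictures are not rectified), "cam_to_world" (4x4, takes a point from camera to world coordinates). Camera axes: x right, y down, z forward; pixel columns grow to the right and rows downward; lengths in mm; the calibration is good to about 2 mm. A picture is of the moment at which its call begins.
- workorder.sign_off(): hands the job in; it is judged then, once.
The state is a dict: "clock": time; "joints": joint angles; "qd": joint speeds; "effort": joint torques, N m; "eef_pos": TCP position; "eef_rot": TCP orientation; "wrist_force": force on the tool from outside, world axes, zero at the start; "moment": the same for the moment, N m; "finger_gap": finger opening in mm; "finger_force": force on a finger pad.
Only numpy, scipy, OpenCV 4.12 (cv2) and the standard library are available. Lean on these libraries where they do the work, as an engineer would, in place of code of your own. Each camera call takes 0.05 s, during which the arm holds its last target. There are 200 camera calls.

## Working session

There is one attempt and no reset: what is moved stays moved. The work goes in short steps, Python scripts to look and compute and a tool call to move; the robot and the scene stay as the last step left them, time stands still between calls to the robot, and variables do not carry over. Pictures are saved under pics/ and viewed, at most 10 in all, crops included, and the job is handed in when it is done.

Besides the shell and the picture viewer there is one more tool, called after "Call:" by a JSON object that holds its "fn" and its "kwargs", one argument or row to a line. step_arm: Moves the arm, as the interface text tells. Its arguments: {"type":"object","properties":{"increments":{"type":"array","items":{"type":"array","items":{"type":"array","items":{"type":"number"}}}},"newtons":{"type":"number"}},"required":["increments"]}

```bash
mkdir -p pics; cat > h.py <<'E'
import numpy as np, cv2
from cell import manip, optics, workorder
from scipy.spatial.transform import Rotation as R
def shot(n,f):
    c=optics.camera(n); np.savez('/tmp/'+f,**{k:np.array(v) for k,v in c.items()})
    cv2.imwrite(f'pics/{f}.png',c['frame'][:,:,::-1]); return c
def load(f): return np.load(f'/tmp/{f}.npz')
def cloud(c):
    z=c['range_z']; v,u=np.mgrid[0:480,0:640]
    p=cv2.undistortPoints(np.stack([u,v],-1).reshape(-1,1,2).astype(float),c['mtx'],c['distortion']).reshape(480,640,2)
    P=np.dstack([p[...,0]*z,p[...,1]*z,z]); M=c['cam_to_world']
    W=P@M[:3,:3].T+M[:3,3]; W[z<=0]=np.nan; return W
def pix(c,u,v,z):
    p=cv2.undistortPoints(np.array([[[u,v]]],float),c['mtx'],c['distortion'])[0,0]
    M=c['cam_to_world']; d=M[:3,:3]@[p[0],p[1],1]; o=M[:3,3]; return o+d*(z-o[2])/d[2]
E
python3 - <<'E'
from h import *
shot('scene','s0');shot('top','t0')
print(manip.read_state())
for n in('s0','t0'): print(load(n)['cam_to_world'].round(3))
E
```

```text
{'clock': 0.1, 'joints': array([-1.40561694e+00,  3.00380951e-01,  1.52148351e+00, -4.06175188e-05,
        1.32069935e+00, -6.66071610e-02]), 'qd': array([-0.00060478, -0.00170475, -0.00265098, -0.0013314 , -0.00180148,
       -0.00048793]), 'effort': array([ 1.05426116e-03, -5.32645476e+01, -3.53281689e+01,  7.09385052e-02,
        2.35204009e-02, -5.62017726e-05]), 'eef_pos': array([ 126.33017526, -535.26652878,  404.17695918]), 'eef_rot': array([-3.14062102e+00, -2.53819295e-05,  2.31796610e-01]), 'wrist_force': array([-0.97440899,  0.18586922,  0.17270467]), 'moment': array([-0.03094172, -0.02089464,  0.0214534 ]), 'finger_force': 0.0, 'finger_gap': 93.48848352536282}
[[-8.770000e-01  3.730000e-01 -3.010000e-01  9.468520e+02]
 [ 4.790000e-01  6.690000e-01 -5.680000e-01  7.599970e+02]
 [-1.000000e-02 -6.430000e-01 -7.660000e-01  1.246015e+03]
 [ 0.000000e+00  0.000000e+00  0.000000e+00  1.000000e+00]]
[[ 3.000000e-03 -9.920000e-01  1.240000e-01  4.000440e+02]
 [-1.000000e+00 -6.000000e-03 -2.200000e-02 -7.501000e+00]
 [ 2.200000e-02 -1.240000e-01 -9.920000e-01  1.241163e+03]
 [ 0.000000e+00  0.000000e+00  0.000000e+00  1.000000e+00]]
```

View pics/s0.png

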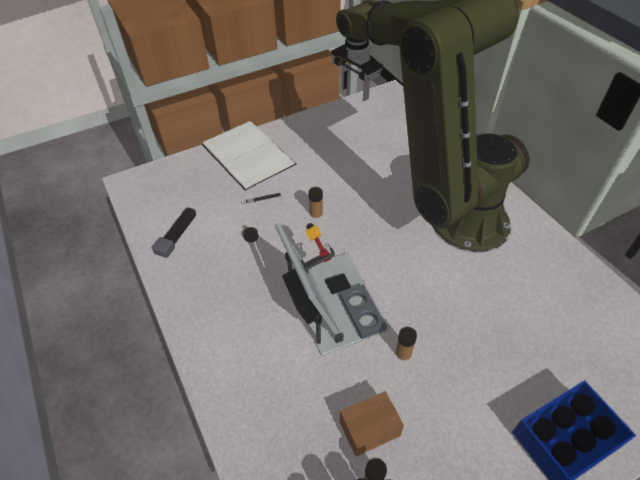

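View pics/t0.png

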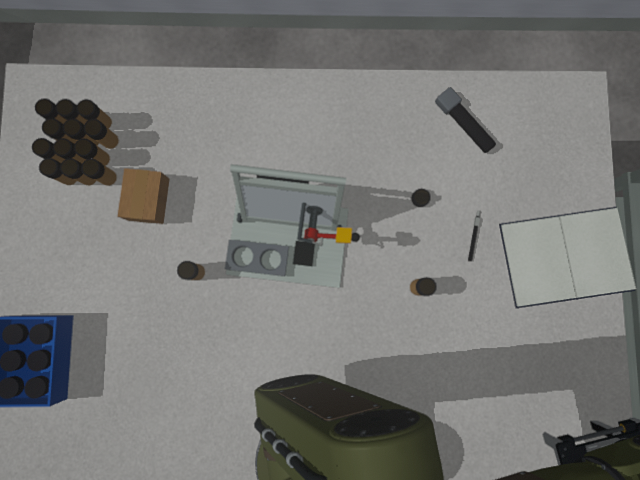

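The top view shows the tubes at about (188,270) and (424,286), the sockets at (243,257) and (271,261), the pedal at (344,235) and a black round thing at (421,197). I'll enlarge the stand and measure.

```bash
python3 - <<'E'
from h import *
c=load('t0'); W=cloud(c)
f=c['frame'][145:300,165:365,::-1]; cv2.imwrite('pics/t0c.png',cv2.resize(f,None,fx=3.8,fy=3.8,interpolation=cv2.INTER_CUBIC))
for n,(u,v) in dict(t1=(185,270),t2=(427,286),cap=(421,197),sa=(271,261),sb=(243,257),pedal=(344,235),hub=(312,234),pad=(304,252),barL=(238,167),barR=(340,181),bm=(290,174)).items():
    print(n,W[v,u].round(1))
# tube tops, socket block, pedal, bar
def seg(x0,x1,y0,y1,z0,z1):
    m=(W[...,0]>x0)&(W[...,0]<x1)&(W[...,1]>y0)&(W[...,1]<y1)&(W[...,2]>z0)&(W[...,2]<z1); v,u=np.nonzero(m); return W[m],u,v
for n,(u,v) in dict(t1=(185,270),t2=(427,286),cap=(421,197)).items():
    p=W[v,u]; q,uu,vv=seg(p[0]-40,p[0]+40,p[1]-40,p[1]+40,p[2]-6,p[2]+8)
    print(n,len(q),q.min(0).round(1),q.max(0).round(1),((q.min(0)+q.max(0))/2).round(1),q.mean(0).round(1))
E
```

```text
t1 [456.9 288.4 100. ]
t2 [ 421.4 -275.8  106. ]
cap [ 650.1 -285.9   21.2]
sa [484.8  96.7   9.5]
sb [494.5 167.3  11.2]
pedal [532.6 -78.1 168.1]
hub [535.2  -6.8 161.9]
pad [507.2  13.2  19.3]
barL [660.1 145.7 264.8]
barR [634.2 -64.2 257.7]
bm [646.2  39.  265.3]
t1 293 [435.9 263.8  94.2] [478.1 307.1 106. ] [457.  285.5 100.1] [456.5 285.9 100. ]
t2 158 [ 400.5 -298.1  100. ] [ 442.5 -255.5  107.2] [ 421.5 -276.8  103.6] [ 420.3 -278.1  102. ]
cap 274 [ 626.9 -309.6   15.4] [ 674.1 -264.1   28.5] [ 650.5 -286.9   21.9] [ 649.7 -286.8   22.1]
```

View pics/t0c.png

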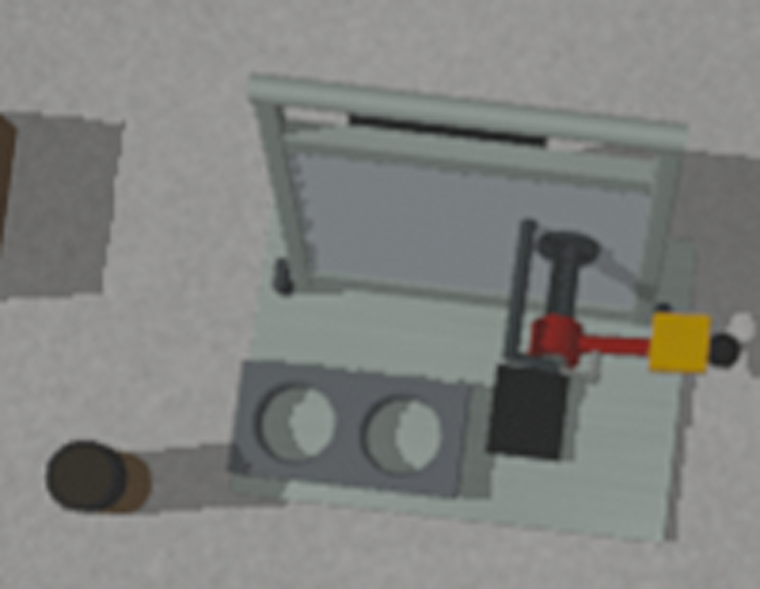

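```bash
python3 - <<'E'
from h import *
c=load('t0'); W=cloud(c)
P=lambda u,v,z: pix(c,(u+.5)/3.8-.5+165,(v+.5)/3.8-.5+145,z)
b,a=P(298,422,32),P(402,436,32); print('b',b,'a',a,np.linalg.norm(a-b), 'yaw',np.arctan2(*(b-a)[[1,0]])-np.pi/2)
L,Rr=P(249,86,255),P(686,133,255); print('bar',L,Rr,np.linalg.norm(L-Rr),np.arctan2(*(L-Rr)[[1,0]])-np.pi/2)
pd=P(530,411,20); print('pad',pd)
print('base right front',P(668,541,10),P(692,375,10))
# block top from depth
m=(abs(W[...,2]-32)<4)&(W[...,0]>420)&(W[...,0]<560)&(W[...,1]>50)&(W[...,1]<220)
q=W[m][:,:2].astype(np.float32);print(len(q),cv2.minAreaRect(q),W[m].mean(0))
# bar depth ridge
m=(W[...,2]>245)&(W[...,0]>600)&(W[...,1]<190)&(W[...,1]>-120)
q=W[m];print(len(q),q.min(0),q.max(0)); 
for y in range(-80,190,30):
    s=q[abs(q[:,1]-y)<8]
    if len(s): t=s[s[:,2]>s[:,2].max()-8]; print(y,t.mean(0).round(1),len(t))
# yellow
f=cv2.cvtColor(c['frame'],cv2.COLOR_RGB2HSV); m=(abs(f[...,0].astype(int)-23)<6)&(f[...,1]>180)&(f[...,2]>120); m[:, :200]=0
v,u=np.nonzero(m);print('pedal',u.min(),u.max(),v.min(),v.max(),len(u),np.nanmedian(W[m],0),pix(c,u.mean(),v.mean(),168))
E
```

```text
b [496.20994849 164.3335452   32.        ] a [487.3151966   96.33754141  32.        ] 68.5753100106088 yaw -0.13007427412381056
bar [661.96790576 163.41052783 255.        ] [637.82926113 -75.12935701 255.        ] 239.75810898263623 -0.10085002450422009
pad [505.14258497  12.93011726  20.        ]
base right front [419.86261588 -79.15232694  10.        ] [530.77164279 -95.49597161  10.        ]
1069 ((491.2383728027344, 132.4353790283203), (150.12681579589844, 74.89651489257812), 83.44796752929688) [490.95531656 133.02852493  31.82277674]
933 [623.80435778 -74.6285838  245.33991728] [668.45774219 162.93587064 266.88373428]
-80 [633.9 -73.  260.6] 12
-50 [635.1 -50.3 261.6] 54
-20 [638.7 -19.7 261.2] 57
10 [642.4   9.5 261.4] 52
40 [645.3  39.8 261.8] 49
70 [649.   69.7 261.2] 51
100 [653.4  99.8 260.9] 66
130 [657.8 130.4 261.5] 50
160 [660.7 157.7 262.1] 37
pedal 336 351 227 242 213 [532.65369682 -76.2605687  167.71683435] [533.21173276 -76.59476526 168.        ]
```

Call:
{"fn": "step_arm", "kwargs": {
  "increments": [
    [[0, 0, -0.19, 0, 0, 0, -1], [0, 0, -0.19, 0, 0, 0, -1], [0, 0, -0.19, 0, 0, 0, -1], [0, 0, -0.19, 0, 0, 0, -1], [0, 0, -0.19, 0, 0, 0, -1]]
  ]
}}

```text
clock: 0.6
eef_pos: [126.3, -535.3, 404.3]
eef_rot: [-3.141, -0.001, 0.984]
wrist_force: [-0.2, 0.2, 0.1]
finger_gap: 94.1
finger_force: 0.0
```

Call:
{"fn": "step_arm", "kwargs": {
  "increments": [
    [[0, 0, -0.19, 0, 0, 0, -1], [0, 0, -0.19, 0, 0, 0, -1], [0, 0, -0.19, 0, 0, 0, -1], [0, 0, -0.04, 0, 0, 0, -1]]
  ]
}}

```text
clock: 1.0
eef_pos: [126.4, -535.3, 404.3]
eef_rot: [-3.141, -0.001, 1.463]
wrist_force: [-1.0, -0.3, -0.7]
finger_gap: 94.1
finger_force: 0.0
```

Call:
{"fn": "step_arm", "kwargs": {
  "increments": [
    [[0, 0, 0, 0.726, 0.66, 0, -1], [0, 0, 0, 0.726, 0.66, 0, -1], [0, 0, 0, 0.726, 0.66, 0, -1], [0, 0, 0, 0.726, 0.66, 0, -1], [0, 0, 0, 0.726, 0.66, 0, -1]]
  ]
}}

```text
clock: 1.5
eef_pos: [274.9, -404.8, 404.5]
eef_rot: [-3.141, -0.0, 1.457]
wrist_force: [0.2, -0.0, -0.2]
finger_gap: 94.1
finger_force: 0.0
```

Call:
{"fn": "step_arm", "kwargs": {
  "increments": [
    [[0, 0, 0, 0.726, 0.66, 0, -1], [0, 0, 0, 0.726, 0.66, 0, -1], [0, 0, 0, 0.726, 0.66, 0, -1], [0, 0, 0, 0.726, 0.66, 0, -1], [0, 0, 0, 0.726, 0.66, 0, -1]]
  ]
}}

```text
clock: 2.0
eef_pos: [422.6, -275.4, 404.5]
eef_rot: [-3.141, -0.0, 1.457]
wrist_force: [0.8, 0.1, 0.0]
finger_gap: 94.3
finger_force: 0.0
```

Call:
{"fn": "step_arm", "kwargs": {
  "increments": [
    [[0, 0, 0, 0, 0, 0, -1], [0, 0, 0, 0, 0, 0, -1]]
  ]
}}

```text
clock: 2.2
eef_pos: [421.9, -276.4, 404.3]
eef_rot: [-3.141, -0.0, 1.459]
wrist_force: [-0.8, -1.0, 0.0]
finger_gap: 94.1
finger_force: 0.0
```

```bash
cat >> h.py <<'E'
def plan(p,z=None):
    "remaining shift in tool units to TCP p"
    s=manip.read_state(); r=R.from_euler('xyz',s['eef_rot']); d=r.inv().apply(np.array(p)-s['eef_pos'])/40
    print('pos',s['eef_pos'].round(1),'rot',s['eef_rot'].round(3),'F',s['wrist_force'].round(1),'gap',round(s['finger_gap'],1),'t',s['clock'],'-> shift',d.round(3)); return d
E
python3 - <<'E'
from h import *
plan([421.5,-276.8,267])
c=shot('wrist','w1'); W=cloud(c); print(c['cam_to_world'].round(2))
m=(W[...,2]>92)&(W[...,2]<110)&(np.hypot(W[...,0]-421,W[...,1]+277)<45); q=W[m]
print(len(q),q.min(0),q.max(0),(q.min(0)+q.max(0))/2,cv2.minEnclosingCircle(q[:,:2].astype(np.float32)))
E
```

```text
pos [ 421.9 -276.4  404.3] rot [-3.141 -0.     1.459] F [-0.8 -1.   0. ] gap 94.1 t 2.2 -> shift [-0.013 -0.005  3.432]
[[ 9.9000e-01 -1.1000e-01 -3.0000e-02  4.2835e+02]
 [-1.1000e-01 -9.7000e-01 -2.3000e-01 -2.0889e+02]
 [-0.0000e+00  2.3000e-01 -9.7000e-01  3.8533e+02]
 [ 0.0000e+00  0.0000e+00  0.0000e+00  1.0000e+00]]
2615 [ 397.78135862 -296.00703699   92.10178007] [ 442.22642432 -251.3696092   103.93554197] [ 420.00389147 -273.68832309   98.01866102] ((420.076171875, -273.5404052734375), 22.468782424926758)
```

View pics/w1.png

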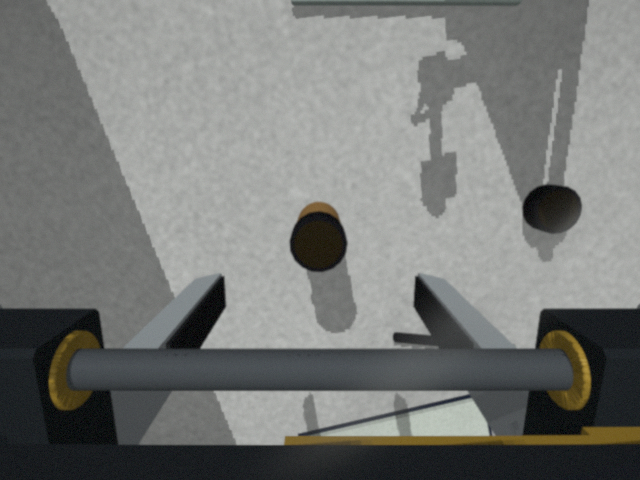

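The wrist view shows the tube cap at (318,242), between and ahead of the fingers, with nothing in the way. The depth circle puts it within 3 mm of the top-camera value.

Call:
{"fn": "step_arm", "kwargs": {
  "increments": [
    [[0, 0, 0, 0.043, -0.04, 0.8, -1], [0, 0, 0, 0, 0, 0.8, -1], [0, 0, 0, 0, 0, 0.8, -1], [0, 0, 0, 0, 0, 0.7, -1], [0, 0, 0, 0, 0, 0.33, -1]]
  ]
}}

```text
clock: 2.75
eef_pos: [419.1, -275.5, 265.3]
eef_rot: [-3.139, -0.001, 1.455]
wrist_force: [0.1, 0.5, 0.6]
finger_gap: 94.1
finger_force: 0.0
```

Call:
{"fn": "step_arm", "kwargs": {
  "increments": [
    [[0, 0, 0, 0, 0, 0, 1], [0, 0, 0, 0, 0, 0, 1], [0, 0, 0, 0, 0, 0, 1], [0, 0, 0, 0, 0, 0, 1], [0, 0, 0, 0, 0, 0, 1]]
  ],
  "newtons": 15
}}

```text
clock: 3.25
eef_pos: [420.3, -274.9, 268.1]
eef_rot: [3.141, 0.001, 1.457]
wrist_force: [-0.1, 0.3, 1.4]
finger_gap: 57.5
finger_force: 0.0
```

Call:
{"fn": "step_arm", "kwargs": {
  "increments": [
    [[0, 0, 0, 0, 0, 0, 1], [0, 0, 0, 0, 0, 0, 1], [0, 0, 0, 0, 0, 0, 1]]
  ]
}}

```text
clock: 3.55
eef_pos: [420.3, -274.8, 267.6]
eef_rot: [3.141, 0.0, 1.457]
wrist_force: [0.9, 0.5, 2.9]
finger_gap: 44.7
finger_force: 15.0
```

Call:
{"fn": "step_arm", "kwargs": {
  "increments": [
    [[0, 0, 0, 0, 0, -0.4, 1], [0, 0, 0, 0, 0, -0.8, 1], [0, 0, 0, 0, 0, -0.8, 1], [0, 0, 0, 0, 0, -0.8, 1], [0, 0, 0, 0, 0, -0.6, 1]]
  ]
}}

```text
clock: 4.05
eef_pos: [420.1, -274.7, 405.4]
eef_rot: [3.14, 0.001, 1.457]
wrist_force: [-1.2, 0.1, -0.2]
finger_gap: 44.9
finger_force: 15.0
```

Call:
{"fn": "step_arm", "kwargs": {
  "increments": [
    [[0, 0, 0, 0.5, 0.06, 0, 1], [0, 0, 0, 0.9, 0.06, 0, 1], [0, 0, 0, 0.9, 0.06, 0, 1], [0, 0, 0, 0.9, 0.06, 0, 1], [0, 0, 0, 0.9, 0.06, 0, 1]]
  ]
}}

```text
clock: 4.55
eef_pos: [450.7, -111.9, 403.4]
eef_rot: [-3.142, -0.0, 1.457]
wrist_force: [0.4, -0.6, -0.9]
finger_gap: 44.8
finger_force: 15.0
```

Call:
{"fn": "step_arm", "kwargs": {
  "increments": [
    [[0, 0, 0, 0.9, 0.06, 0, 1], [0, 0, 0, 0.9, 0.06, 0, 1], [0, 0, 0, 0.9, 0.06, 0, 1], [0, 0, 0, 0.9, 0.06, 0, 1], [0, 0, 0, 0.9, 0.06, 0, 1]]
  ]
}}

```text
clock: 5.05
eef_pos: [483.1, 65.7, 403.4]
eef_rot: [-3.142, -0.0, 1.457]
wrist_force: [0.1, 0.1, 0.0]
finger_gap: 44.6
finger_force: 15.0
```

Call:
{"fn": "step_arm", "kwargs": {
  "increments": [
    [[0, 0, 0, 0.6, 0, 0, 1], [0, 0, 0, 0.2, 0, 0, 1], [0, 0, 0, 0, 0, 0, 1], [0, 0, 0, 0, 0, 0, 1]]
  ]
}}

```text
clock: 5.45
eef_pos: [486.7, 95.2, 403.4]
eef_rot: [-3.141, 0.0, 1.457]
wrist_force: [0.1, -0.0, -0.6]
finger_gap: 44.5
finger_force: 15.0
```

```bash
python3 - <<'E'
from h import *
plan([487.5,96.2,320])
c=shot('wrist','w2')
E
```

```text
pos [486.7  95.2 403.4] rot [-3.141  0.     1.457] F [ 0.1 -0.  -0.6] gap 44.5 t 5.45 -> shift [0.027 0.017 2.084]
```

View pics/w2.png

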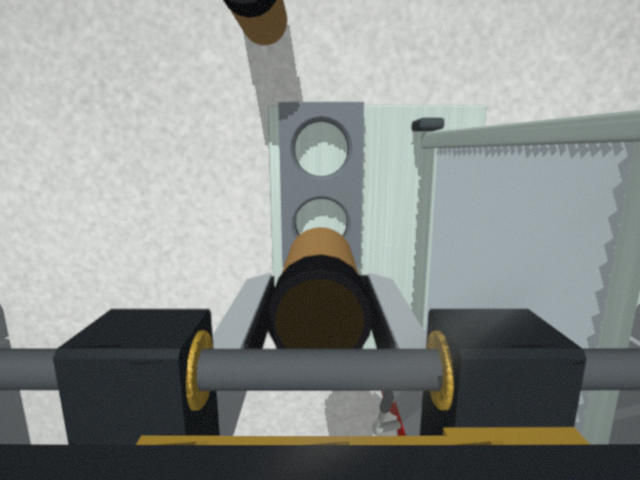

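Socket b is fully visible at about (321,148). Socket a, with its top edge at (321,197), lies straight ahead of the held tube.

```bash
python3 - <<'E'
from h import *
c=load('w2'); W=cloud(c)
g=cv2.cvtColor(c['frame'],cv2.COLOR_RGB2GRAY)
b=pix(c,320.7,148,32); print('b',b,'top edge a',pix(c,321,197,32),'left/right a',pix(c,293.5,222,32),pix(c,348,222,32),'b edges',pix(c,321,117,32),pix(c,321,179,32),pix(c,292,148,32),pix(c,350,148,32))
m=(abs(W[...,2]-32)<3)&(W[...,0]>420)&(W[...,0]<560)&(W[...,1]>90)&(W[...,1]<220)
q=W[m];print(cv2.minAreaRect(q[:,:2].astype(np.float32)),q[:,2].mean())
# holes: pixels in block region with z<25, robust circle for b
for cx,cy in((495.5,165.8),):
    m=(abs(W[...,2]-32)<3)&(np.hypot(W[...,0]-cx,W[...,1]-cy)<34); q=W[m]; d=np.hypot(q[:,0]-cx,q[:,1]-cy); print('rmin',d.min())
    from scipy.optimize import minimize
    # largest empty circle centre
    best=max(((np.hypot(q[:,0]-x,q[:,1]-y).min(),x,y) for x in np.arange(cx-8,cx+8,.5) for y in np.arange(cy-8,cy+8,.5))); print(best)
E
```

```text
b [495.23181178 169.49391989  32.        ] top edge a [490.53642417 125.84373921  32.        ] left/right a [462.27455785 105.54501519  32.        ] [513.04301086  99.72076044  32.        ] b edges [498.49937956 195.82854197  32.        ] [492.39230796 142.15545994  32.        ] [469.63226141 172.4366952   32.        ] [521.36532499 166.49643651  32.        ]
((492.9941711425781, 147.70703125), (123.95323944091797, 75.23245239257812), 83.62421417236328) 32.70214091762385
rmin 21.255531712691564
(np.float64(24.65249486287089), np.float64(495.5), np.float64(169.3))
```

Call:
{"fn": "step_arm", "kwargs": {
  "increments": [
    [[0, 0, 0, 0.083, 0.018, 0.6, 1], [0, 0, 0, 0, 0, 0.6, 1], [0, 0, 0, 0, 0, 0.6, 1], [0, 0, 0, 0, 0, 0.5, 1], [0, 0, 0, 0, 0, 0.15, 1]]
  ]
}}

```text
clock: 6.0
eef_pos: [487.6, 98.2, 303.8]
eef_rot: [-3.139, 0.001, 1.456]
wrist_force: [0.9, 0.5, -0.5]
finger_gap: 44.9
finger_force: 15.0
```

Call:
{"fn": "step_arm", "kwargs": {
  "increments": [
    [[0, 0, 0, 0, 0, 0.15, 1], [0, 0, 0, 0, 0, 0.15, 1], [0, 0, 0, 0, 0, 0.15, 1], [0, 0, 0, 0, 0, 0.12, 1], [0, 0, 0, 0, 0, 0, 1]]
  ]
}}

```text
clock: 6.5
eef_pos: [487.8, 99.2, 282.2]
eef_rot: [-3.141, 0.0, 1.457]
wrist_force: [0.3, 0.0, 0.0]
finger_gap: 44.4
finger_force: 15.0
```

Call:
{"fn": "step_arm", "kwargs": {
  "increments": [
    [[0, 0, 0, 0, 0, 0.07, 1], [0, 0, 0, 0, 0, 0.05, 1], [0, 0, 0, 0, 0, 0, 1]]
  ]
}}

```text
clock: 6.8
eef_pos: [487.9, 99.2, 277.8]
eef_rot: [3.142, -0.0, 1.457]
wrist_force: [0.5, -0.8, -0.9]
finger_gap: 44.6
finger_force: 15.0
```

Call:
{"fn": "step_arm", "kwargs": {
  "increments": [
    [[0, 0, 0, 0, 0, 0, -1], [0, 0, 0, 0, 0, 0, -1], [0, 0, 0, 0, 0, 0, -1], [0, 0, 0, 0, 0, 0, -1], [0, 0, 0, 0, 0, 0, -1]]
  ]
}}

```text
clock: 7.3
eef_pos: [487.8, 99.2, 277.9]
eef_rot: [3.142, -0.0, 1.457]
wrist_force: [-0.4, 0.0, -0.2]
finger_gap: 81.6
finger_force: 0.0
```

Call:
{"fn": "step_arm", "kwargs": {
  "increments": [
    [[0, 0, 0, 0, 0, 0, -1], [0, 0, 0, 0, 0, -0.5, -1], [0, 0, 0, 0, 0, -0.9, -1], [0, 0, 0, 0, 0, -0.9, -1], [0, 0, 0, 0, 0, -0.9, -1]]
  ]
}}

```text
clock: 7.8
eef_pos: [487.6, 99.2, 407.3]
eef_rot: [-3.142, 0.0, 1.457]
wrist_force: [0.5, 0.4, 0.4]
finger_gap: 94.1
finger_force: 0.0
```

```bash
python3 - <<'E'
from h import *
d=plan([456.8,287,404])
c=shot('wrist','w3');W=cloud(c)
for p in ((487.6,98),(457,286)):
    m=(W[...,2]>80)&(W[...,2]<130)&(np.hypot(W[...,0]-p[0],W[...,1]-p[1])<45); q=W[m]
    if len(q): z=np.percentile(q[:,2],90); q=q[q[:,2]>z-8];print(len(q),z,cv2.minEnclosingCircle(q[:,:2].astype(np.float32)))
E
```

```text
pos [487.6  99.2 407.3] rot [-3.142  0.     1.457] F [0.5 0.4 0.4] gap 94.1 t 7.8 -> shift [ 4.577 -1.298  0.083]
2718 112.23792269214451 ((487.6064147949219, 100.53279113769531), 22.47577476501465)
656 101.85532967090626 ((455.85382080078125, 275.6155090332031), 17.857667922973633)
```

Call:
{"fn": "step_arm", "kwargs": {
  "increments": [
    [[0, 0, 0, 0.6, -0.26, 0, -1], [0, 0, 0, 0.9, -0.26, 0, -1], [0, 0, 0, 0.9, -0.26, 0, -1], [0, 0, 0, 0.9, -0.26, 0, -1], [0, 0, 0, 0.9, -0.26, 0, -1]]
  ]
}}

```text
clock: 8.35
eef_pos: [454.7, 273.5, 405.7]
eef_rot: [3.141, -0.0, 1.457]
wrist_force: [0.1, -0.4, 0.2]
finger_gap: 94.5
finger_force: 0.0
```

Call:
{"fn": "step_arm", "kwargs": {
  "increments": [
    [[0, 0, 0, 0.38, 0, 0, -1], [0, 0, 0, 0, 0, 0, -1], [0, 0, 0, 0, 0, 0, -1]]
  ]
}}

```text
clock: 8.65
eef_pos: [457.3, 286.5, 405.5]
eef_rot: [-3.141, 0.001, 1.457]
wrist_force: [-0.5, 0.1, -1.3]
finger_gap: 93.9
finger_force: 0.0
```

```bash
python3 - <<'E'
from h import *
d=plan([456.9,287.3,267])
c=shot('wrist','w4');W=cloud(c)
for p in ((457,286),):
    m=(W[...,2]>92)&(W[...,2]<130)&(np.hypot(W[...,0]-p[0],W[...,1]-p[1])<45); q=W[m]
    if len(q): z=np.percentile(q[:,2],90); q=q[q[:,2]>z-8];print(len(q),z,cv2.minEnclosingCircle(q[:,:2].astype(np.float32)))
E
```

```text
pos [457.3 286.5 405.5] rot [-3.141e+00  1.000e-03  1.457e+00] F [-0.5  0.1 -1.3] gap 93.9 t 8.65 -> shift [ 0.022 -0.01   3.463]
2581 102.30117606707748 ((456.5268249511719, 289.3753967285156), 22.447141647338867)
```

Call:
{"fn": "step_arm", "kwargs": {
  "increments": [
    [[0, 0, 0, 0.03, -0.01, 0.8, -1], [0, 0, 0, 0, 0, 0.8, -1], [0, 0, 0, 0, 0, 0.8, -1], [0, 0, 0, 0, 0, 0.7, -1], [0, 0, 0, 0, 0, 0.35, -1]]
  ]
}}

```text
clock: 9.2
eef_pos: [456.8, 287.0, 265.8]
eef_rot: [-3.139, 0.002, 1.455]
wrist_force: [0.6, -0.6, -0.3]
finger_gap: 94.3
finger_force: 0.0
```

Call:
{"fn": "step_arm", "kwargs": {
  "increments": [
    [[0, 0, 0, 0, 0, 0, 1], [0, 0, 0, 0, 0, 0, 1], [0, 0, 0, 0, 0, 0, 1], [0, 0, 0, 0, 0, 0, 1], [0, 0, 0, 0, 0, 0, 1]]
  ],
  "newtons": 15
}}

```text
clock: 9.7
eef_pos: [456.8, 288.4, 268.6]
eef_rot: [3.141, -0.001, 1.457]
wrist_force: [-0.3, 0.2, -0.0]
finger_gap: 57.8
finger_force: 0.0
```

Call:
{"fn": "step_arm", "kwargs": {
  "increments": [
    [[0, 0, 0, 0, 0, 0, 1], [0, 0, 0, 0, 0, 0, 1], [0, 0, 0, 0, 0, 0, 1], [0, 0, 0, 0, 0, 0, 1]]
  ]
}}

```text
clock: 10.1
eef_pos: [456.8, 288.4, 268.0]
eef_rot: [3.141, -0.0, 1.457]
wrist_force: [0.4, -0.0, 2.3]
finger_gap: 44.4
finger_force: 15.0
```

Call:
{"fn": "step_arm", "kwargs": {
  "increments": [
    [[0, 0, 0, 0, 0, -0.4, 1], [0, 0, 0, 0, 0, -0.8, 1], [0, 0, 0, 0, 0, -0.8, 1], [0, 0, 0, 0, 0, -0.8, 1], [0, 0, 0, 0, 0, -0.6, 1]]
  ]
}}

```text
clock: 10.6
eef_pos: [456.6, 288.3, 405.7]
eef_rot: [3.141, -0.001, 1.457]
wrist_force: [0.9, 0.9, -0.4]
finger_gap: 45.0
finger_force: 15.0
```

```bash
python3 - <<'E'
from h import *
plan([495.7,168.7,404])
E
```

```text
pos [456.6 288.3 405.7] rot [ 3.141e+00 -1.000e-03  1.457e+00] F [ 0.9  0.9 -0.4] gap 45.0 t 10.6 -> shift [-2.861  1.311  0.042]
```

Call:
{"fn": "step_arm", "kwargs": {
  "increments": [
    [[0, 0, 0, -0.54, 0.31, 0, 1], [0, 0, 0, -0.9, 0.4, 0, 1], [0, 0, 0, -0.9, 0.4, 0, 1], [0, 0, 0, -0.5, 0.2, 0, 1], [0, 0, 0, 0, 0, 0, 1]]
  ]
}}

```text
clock: 11.1
eef_pos: [496.4, 167.5, 403.6]
eef_rot: [-3.141, 0.0, 1.454]
wrist_force: [0.1, 0.9, -0.8]
finger_gap: 44.8
finger_force: 15.0
```

Call:
{"fn": "step_arm", "kwargs": {
  "increments": [
    [[0, 0, 0, 0, 0, 0.6, 1], [0, 0, 0, 0, 0, 0.6, 1], [0, 0, 0, 0, 0, 0.6, 1], [0, 0, 0, 0, 0, 0.4, 1], [0, 0, 0, 0, 0, 0.2, 1]]
  ]
}}

```text
clock: 11.6
eef_pos: [495.4, 170.3, 306.3]
eef_rot: [-3.139, 0.001, 1.458]
wrist_force: [0.2, -0.2, -1.0]
finger_gap: 44.6
finger_force: 15.0
```

Call:
{"fn": "step_arm", "kwargs": {
  "increments": [
    [[0, 0, 0, 0, 0, 0.15, 1], [0, 0, 0, 0, 0, 0.15, 1], [0, 0, 0, 0, 0, 0, 1]]
  ]
}}

```text
clock: 11.9
eef_pos: [495.8, 169.7, 295.6]
eef_rot: [-3.141, 0.0, 1.457]
wrist_force: [0.5, 0.2, -0.9]
finger_gap: 44.9
finger_force: 15.0
```

Call:
{"fn": "step_arm", "kwargs": {
  "increments": [
    [[0, 0, 0, 0, 0, 0.15, 1], [0, 0, 0, 0, 0, 0.15, 1], [0, 0, 0, 0, 0, 0.12, 1], [0, 0, 0, 0, 0, 0.03, 1], [0, 0, 0, 0, 0, 0, 1]]
  ]
}}

```text
clock: 12.4
eef_pos: [496.0, 169.5, 277.9]
eef_rot: [3.141, -0.0, 1.457]
wrist_force: [-0.0, 0.1, 1.5]
finger_gap: 44.7
finger_force: 15.0
```

Call:
{"fn": "step_arm", "kwargs": {
  "increments": [
    [[0, 0, 0, 0, 0, 0, -1], [0, 0, 0, 0, 0, 0, -1], [0, 0, 0, 0, 0, 0, -1], [0, 0, 0, 0, 0, 0, -1], [0, 0, 0, 0, 0, 0, -1]]
  ]
}}

```text
clock: 12.9
eef_pos: [495.9, 169.6, 277.8]
eef_rot: [-3.141, -0.0, 1.457]
wrist_force: [-0.5, -0.4, 0.4]
finger_gap: 81.6
finger_force: 0.0
```

Call:
{"fn": "step_arm", "kwargs": {
  "increments": [
    [[0, 0, 0, 0, 0, 0, -1], [0, 0, 0, 0, 0, -0.5, -1], [0, 0, 0, 0, 0, -0.9, -1], [0, 0, 0, 0, 0, -0.9, -1], [0, 0, 0, 0, 0, -0.9, -1]]
  ]
}}

```text
clock: 13.4
eef_pos: [495.7, 169.5, 407.3]
eef_rot: [-3.141, 0.0, 1.457]
wrist_force: [-0.2, 0.4, 1.1]
finger_gap: 93.8
finger_force: 0.0
```

```bash
python3 - <<'E'
from h import *
plan([430,-150,404])
c=shot('wrist','w5');W=cloud(c)
for p in ((487.6,98),(495.7,169)):
    m=(W[...,2]>80)&(W[...,2]<130)&(np.hypot(W[...,0]-p[0],W[...,1]-p[1])<33); q=W[m]
    if len(q): z=np.percentile(q[:,2],90); q=q[q[:,2]>z-8];print(len(q),z,cv2.minEnclosingCircle(q[:,:2].astype(np.float32)))
E
```

```text
pos [495.7 169.5 407.3] rot [-3.141  0.     1.457] F [-0.2  0.4  1.1] gap 93.8 t 13.4 -> shift [-8.122 -0.724  0.083]
2032 112.1034273461374 ((487.70623779296875, 101.08683013916016), 22.385805130004883)
2709 112.22375216575449 ((495.4091796875, 170.4969482421875), 22.398178100585938)
```

Call:
{"fn": "step_arm", "kwargs": {
  "increments": [
    [[0, 0, 0, -0.5, 0.11, 0, 1], [0, 0, 0, -0.9, 0.11, 0, 1], [0, 0, 0, -0.9, 0.11, 0, 1], [0, 0, 0, -0.9, 0.11, 0, 1], [0, 0, 0, -0.9, 0.11, 0, 1]]
  ]
}}

```text
clock: 13.95
eef_pos: [498.9, 2.8, 405.8]
eef_rot: [3.141, -0.0, 1.457]
wrist_force: [0.5, 0.7, 0.4]
finger_gap: 57.5
finger_force: 0.0
```

Call:
{"fn": "step_arm", "kwargs": {
  "increments": [
    [[0, 0, 0, -0.9, 0.11, 0, 1], [0, 0, 0, -0.9, 0.11, 0, 1], [0, 0, 0, -0.9, 0.11, 0, 1], [0, 0, 0, -0.9, 0.11, 0, 1], [0, 0, 0, -0.9, 0.11, 0, 1]]
  ]
}}

```text
clock: 14.45
eef_pos: [500.3, -178.7, 405.8]
eef_rot: [3.141, 0.0, 1.457]
wrist_force: [1.3, 1.0, 0.5]
finger_gap: 17.4
finger_force: 0.0
```

Call:
{"fn": "step_arm", "kwargs": {
  "increments": [
    [[0, 0, 0, -0.33, 0, 0, 1], [0, 0.19, 0, 0, 0, 0, 1], [0, 0.19, 0, 0, 0, 0, 1], [0, 0.19, 0, 0, 0, 0, 1], [0, 0.19, 0, 0, 0, 0, 1]]
  ]
}}

```text
clock: 14.95
eef_pos: [499.1, -189.8, 405.9]
eef_rot: [3.141, -0.603, 1.458]
wrist_force: [-0.0, 1.0, 0.2]
finger_gap: 0.5
finger_force: 0.0
```

Call:
{"fn": "step_arm", "kwargs": {
  "increments": [
    [[0, 0, 0, 0, 0, 0, 1], [0, 0, 0, 0, 0, 0, 1]]
  ]
}}

```text
clock: 15.15
eef_pos: [499.1, -190.1, 405.7]
eef_rot: [-3.141, -0.593, 1.457]
wrist_force: [0.3, -0.3, -0.3]
finger_gap: 0.3
finger_force: 0.0
```

```bash
cat > ped.py <<'E'
from h import *
s=manip.read_state(); r=R.from_euler('xyz',s['eef_rot']); zt=r.apply([0,0,1]); tip=s['eef_pos']+199*zt
print('tip',tip.round(1),'zt',zt.round(3),'t',s['clock'],'gap',s['finger_gap'],'F',s['wrist_force'].round(1))
psi=-.114; xb=np.array([np.cos(psi),np.sin(psi),0]); yb=np.array([-np.sin(psi),np.cos(psi),0]); zf=.2955*xb+[0,0,.9553]
def pf(k):
    f=.17-k; return 75*np.array([-np.cos(f),np.sin(f)])+10*np.array([np.sin(f),np.cos(f)])
P0=np.array([533,-76.5,168.])
def ped(k): d=pf(k)-pf(0); return P0+d[0]*yb+d[1]*zf
prev=tip
for n,p in [('above',P0+[0,0,25])]+[(k,ped(k)) for k in (0,.2,.4,.6,.8,.95,1.1,1.2)]:
    print(n,p.round(1),'d',(r.inv().apply(p-prev)/40).round(3)); prev=p
E
python3 - <<'E'
from ped import *
shot('scene','s1'); f=load('s1')['frame'][150:360,200:480,::-1]; cv2.imwrite('pics/s1c.png',cv2.resize(f,None,fx=2.8,fy=2.8))
E
```

```text
tip [511.6 -79.7 240.6] zt [ 0.063  0.555 -0.83 ] t 15.15 gap 0.3470371729038083 F [ 0.3 -0.3 -0.3]
above [533.  -76.5 193. ] d [-0.549  0.524  1.064]
0 [533.  -76.5 168. ] d [-0.349  0.     0.518]
0.2 [528.3 -79.  153.9] d [-0.26  -0.109  0.251]
0.4 [523.9 -78.6 139.4] d [-0.202 -0.111  0.299]
0.6 [519.9 -75.1 125.3] d [-0.136 -0.109  0.335]
0.8 [516.4 -68.8 112. ] d [-0.065 -0.103  0.358]
0.95 [514.3 -62.4 102.9] d [ 0.    -0.07   0.275]
1.1 [512.7 -54.7  94.7] d [ 0.042 -0.063  0.273]
1.2 [511.9 -48.9  90. ] d [ 0.051 -0.037  0.178]
```

View pics/s1c.png

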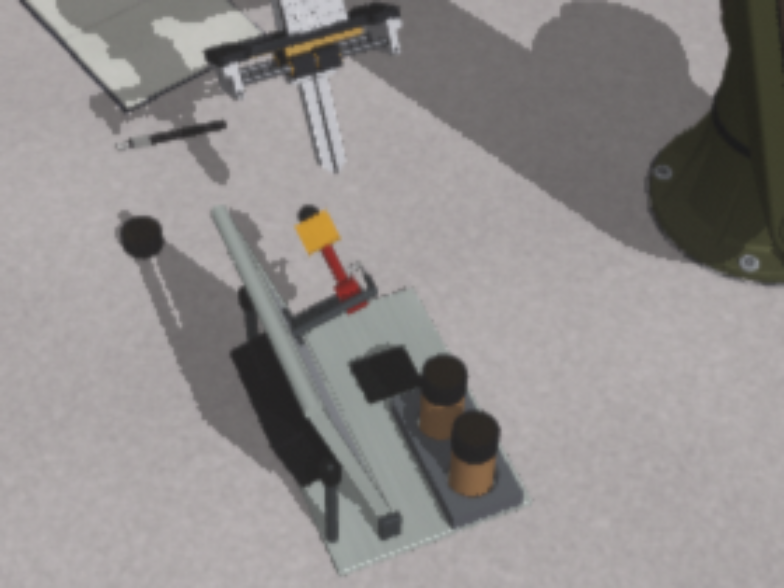

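Both tubes stand in the sockets. The closed fingertip at crop (335,165) is above and behind the yellow pedal at (317,230), so I'll lower it onto the pedal.

Call:
{"fn": "step_arm", "kwargs": {
  "increments": [
    [[0, 0, 0, -0.27, 0.26, 0.53, 1], [0, 0, 0, -0.27, 0.26, 0.53, 1], [0, 0, 0, -0.12, 0, 0.17, 1], [0, 0, 0, -0.12, 0, 0.17, 1], [0, 0, 0, -0.11, 0, 0.17, 1]]
  ]
}}

```text
clock: 15.7
eef_pos: [520.2, -186.9, 334.4]
eef_rot: [3.14, -0.596, 1.458]
wrist_force: [-1.2, -1.0, 4.4]
finger_gap: 0.2
finger_force: 1.5
```

Call:
{"fn": "step_arm", "kwargs": {
  "increments": [
    [[0, 0, 0, -0.13, -0.055, 0.125, 1], [0, 0, 0, -0.13, -0.055, 0.125, 1], [0, 0, 0, -0.1, -0.055, 0.15, 1], [0, 0, 0, -0.1, -0.055, 0.15, 1], [0, 0, 0, 0, 0, 0, 1]]
  ]
}}

```text
clock: 16.2
eef_pos: [510.9, -188.7, 304.3]
eef_rot: [-3.14, -0.597, 1.456]
wrist_force: [0.9, -0.4, 0.5]
finger_gap: 0.5
finger_force: 0.6
```

```bash
python3 - <<'E'
from ped import *
c=shot('scene','s2'); f=c['frame'][150:360,200:480,::-1]; cv2.imwrite('pics/s2c.png',cv2.resize(f,None,fx=2.8,fy=2.8))
E
```

```text
tip [523.4 -77.5 139.8] zt [ 0.063  0.559 -0.827] t 16.2 gap 0.4762409901807811 F [ 0.9 -0.4  0.5]
above [533.  -76.5 193. ] d [ 0.791  0.234 -1.072]
0 [533.  -76.5 168. ] d [-0.351  0.001  0.517]
0.2 [528.3 -79.  153.9] d [-0.262 -0.109  0.25 ]
0.4 [523.9 -78.6 139.4] d [-0.204 -0.111  0.298]
0.6 [519.9 -75.1 125.3] d [-0.138 -0.109  0.334]
0.8 [516.4 -68.8 112. ] d [-0.066 -0.102  0.357]
0.95 [514.3 -62.4 102.9] d [-0.001 -0.07   0.275]
1.1 [512.7 -54.7  94.7] d [ 0.041 -0.063  0.273]
1.2 [511.9 -48.9  90. ] d [ 0.05  -0.037  0.179]
```

View pics/s2c.png

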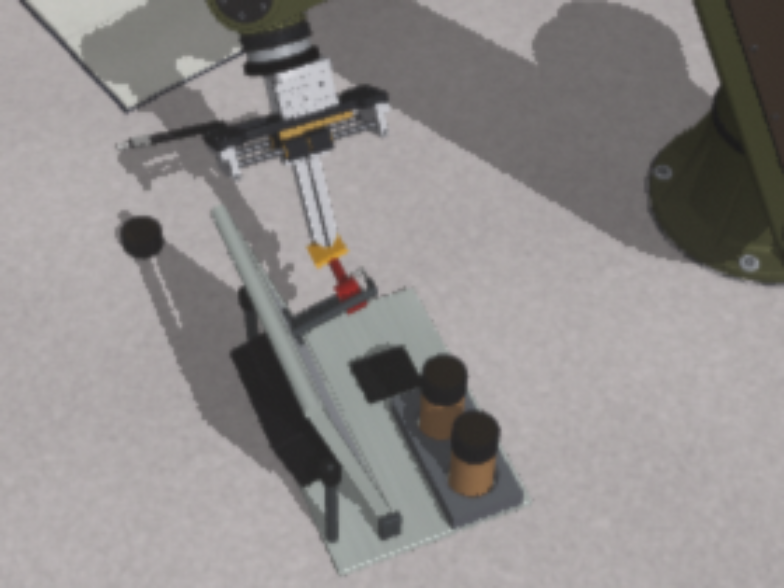

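The finger is on the pedal and the leg is turning down. I'll continue past dead centre.

Call:
{"fn": "step_arm", "kwargs": {
  "increments": [
    [[0, 0, 0, -0.07, -0.055, 0.167, 1], [0, 0, 0, -0.07, -0.055, 0.167, 1], [0, 0, 0, -0.03, -0.05, 0.18, 1], [0, 0, 0, -0.03, -0.05, 0.18, 1], [0, 0, 0, 0, -0.07, 0.275, 1]]
  ]
}}

```text
clock: 16.75
eef_pos: [501.7, -172.1, 268.2]
eef_rot: [3.141, -0.597, 1.457]
wrist_force: [-0.1, -0.0, 1.0]
finger_gap: 0.8
finger_force: 0.4
```

Call:
{"fn": "step_arm", "kwargs": {
  "increments": [
    [[0, 0, 0, 0.04, -0.063, 0.27, 1], [0, 0, 0, 0.05, -0.037, 0.18, 1], [0, 0, 0, 0.04, 0, 0.1, 1], [0, 0, 0, 0, 0, 0, 1], [0, 0, 0, 0, 0, 0, 1]]
  ]
}}

```text
clock: 17.25
eef_pos: [500.0, -155.4, 253.8]
eef_rot: [3.141, -0.597, 1.458]
wrist_force: [-0.6, 1.1, 0.8]
finger_gap: 0.6
finger_force: 0.0
```

```bash
python3 - <<'E'
from ped import *
c=shot('scene','s3'); f=c['frame'][150:360,200:480,::-1]; cv2.imwrite('pics/s3c.png',cv2.resize(f,None,fx=2.8,fy=2.8))
E
```

```text
tip [512.7 -44.3  89.2] zt [ 0.064  0.558 -0.827] t 17.25 gap 0.5641721810743262 F [-0.6  1.1  0.8]
above [533.  -76.5 193. ] d [ 0.844  0.596 -2.565]
0 [533.  -76.5 168. ] d [-0.351 -0.     0.517]
0.2 [528.3 -79.  153.9] d [-0.261 -0.11   0.25 ]
0.4 [523.9 -78.6 139.4] d [-0.203 -0.112  0.298]
0.6 [519.9 -75.1 125.3] d [-0.137 -0.11   0.334]
0.8 [516.4 -68.8 112. ] d [-0.066 -0.103  0.357]
0.95 [514.3 -62.4 102.9] d [-0.001 -0.07   0.275]
1.1 [512.7 -54.7  94.7] d [ 0.041 -0.063  0.273]
1.2 [511.9 -48.9  90. ] d [ 0.05  -0.037  0.179]
```

View pics/s3c.png

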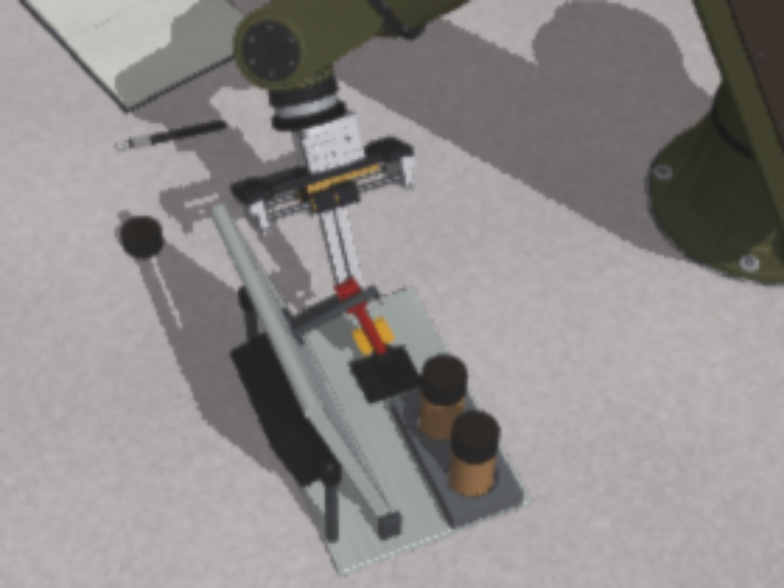

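The kickstand has snapped down: the red leg points to the pad and the finger is free. I'll retract, untilt and go above the bar.

Call:
{"fn": "step_arm", "kwargs": {
  "increments": [
    [[0, 0, 0, 0, 0, -0.5, 1], [0, 0, 0, 0, 0, -0.9, 1], [0, 0, 0, 0, 0, -0.9, 1], [0, 0, 0, 0, 0, -0.9, 1], [0, 0, 0, 0, 0, -0.9, 1]]
  ]
}}

```text
clock: 17.8
eef_pos: [489.0, -247.9, 390.8]
eef_rot: [3.141, -0.596, 1.457]
wrist_force: [0.2, -0.2, 0.2]
finger_gap: 0.3
finger_force: 0.0
```

Call:
{"fn": "step_arm", "kwargs": {
  "increments": [
    [[0, -0.19, 0, 0, 0, 0, 0], [0, -0.19, 0, 0, 0, 0, 0], [0, -0.19, 0, 0, 0, 0, 0], [0, -0.19, 0, 0, 0, 0, 0], [0, 0, 0, 0, 0, -0.9, 0]]
  ]
}}

```text
clock: 18.3
eef_pos: [489.2, -246.8, 422.2]
eef_rot: [-3.136, 0.003, 1.457]
wrist_force: [-0.8, 0.1, 1.4]
finger_gap: 36.8
finger_force: 0.0
```

Call:
{"fn": "step_arm", "kwargs": {
  "increments": [
    [[0, 0, 0, 0, 0, -0.9, 0], [0, 0, 0, 0, 0, -0.6, 0], [0, 0, 0, 0.5, 0.34, 0, 0], [0, 0, 0, 0.85, 0.34, 0, 0], [0, 0, 0, 0.85, 0.34, 0, 0]]
  ]
}}

```text
clock: 18.8
eef_pos: [540.1, -163.6, 485.6]
eef_rot: [3.141, 0.0, 1.455]
wrist_force: [1.5, -0.0, -0.7]
finger_gap: 46.7
finger_force: 0.0
```

Call:
{"fn": "step_arm", "kwargs": {
  "increments": [
    [[0, 0, 0, 0.85, 0.34, 0, 0], [0, 0, 0, 0.85, 0.34, 0, 0], [0, 0, 0, 0.85, 0.34, 0, 0], [0, 0, 0, 0.85, 0.34, 0, 0], [0, 0, 0, 0.85, 0.34, 0, 0]]
  ]
}}

```text
clock: 19.3
eef_pos: [627.2, -1.8, 485.5]
eef_rot: [3.141, -0.0, 1.457]
wrist_force: [-0.2, -0.6, 0.7]
finger_gap: 46.9
finger_force: 0.0
```

Call:
{"fn": "step_arm", "kwargs": {
  "increments": [
    [[0, 0, 0, 0.5, 0.2, 0, 0], [0, 0, 0, 0.2, 0, 0, 0], [0, 0, 0, 0, 0, 0, 0]]
  ]
}}

```text
clock: 19.6
eef_pos: [637.7, 24.3, 485.1]
eef_rot: [-3.141, 0.0, 1.458]
wrist_force: [0.5, 0.1, -0.1]
finger_gap: 47.0
finger_force: 0.0
```

```bash
python3 - <<'E'
from h import *
plan([646,45,434.5])
c=shot('wrist','w6'); W=cloud(c)
q=W[(W[...,2]>235)&(W[...,2]<280)&(W[...,0]>600)&(W[...,0]<700)]
for y in range(30,180,20):
    s=q[abs(q[:,1]-y)<6]
    if len(s): t=s[s[:,2]>s[:,2].max()-6]; print(y,t.mean(0).round(1),s[:,0].min().round(1),s[:,0].max().round(1),len(t))
E
```

```text
pos [637.7  24.3 485.1] rot [-3.141  0.     1.458] F [ 0.5  0.1 -0.1] gap 47.0 t 19.6 -> shift [0.538 0.147 1.265]
30 [645.   30.  262.1] 637.0 653.7 526
50 [647.4  50.  262.2] 639.2 655.6 557
70 [649.6  70.  262.2] 641.5 658.1 597
90 [651.9  90.  262.3] 643.8 660.0 624
110 [654.1 110.  262.2] 646.0 662.4 664
130 [656.3 130.  262.5] 648.2 664.9 694
150 [658.7 150.  262.4] 644.9 667.4 751
170 [654.2 164.8 258.6] 646.8 668.2 16
```

View pics/w6.png

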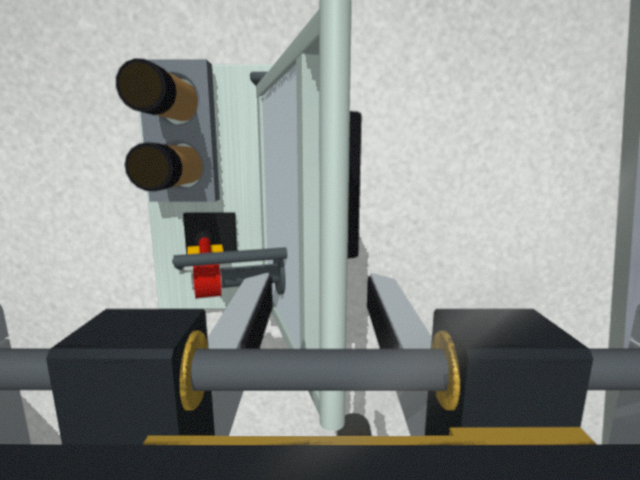

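The wrist view shows the bar between the open fingers (bar at column 333) and the kickstand down near the pad. I'll go down and grip.

Call:
{"fn": "step_arm", "kwargs": {
  "increments": [
    [[0, 0, 0, 0.27, 0.09, 0, 0], [0, 0, 0, 0.27, 0.08, 0.2, 0], [0, 0, 0, 0, 0, 0.4, 0], [0, 0, 0, 0, 0, 0.4, 0], [0, 0, 0, 0, 0, 0.26, 0]]
  ]
}}

```text
clock: 20.15
eef_pos: [647.2, 44.9, 433.0]
eef_rot: [-3.14, 0.0, 1.457]
wrist_force: [-0.1, 0.5, -0.3]
finger_gap: 46.8
finger_force: 0.0
```

Call:
{"fn": "step_arm", "kwargs": {
  "increments": [
    [[0, 0, 0, 0, 0, 0, 1], [0, 0, 0, 0, 0, 0, 1], [0, 0, 0, 0, 0, 0, 1], [0, 0, 0, 0, 0, 0, 1], [0, 0, 0, 0, 0, 0, 1]]
  ],
  "newtons": 10
}}

```text
clock: 20.65
eef_pos: [647.1, 44.6, 435.5]
eef_rot: [3.14, -0.0, 1.457]
wrist_force: [2.6, 0.3, 0.2]
finger_gap: 15.7
finger_force: 10.0
```

Call:
{"fn": "step_arm", "kwargs": {
  "increments": [
    [[0, 0, 0, 0, 0, 0, 1], [0, 0, 0, 0, 0, 0, 1]]
  ]
}}

```text
clock: 20.85
eef_pos: [647.1, 44.6, 435.4]
eef_rot: [3.14, -0.0, 1.457]
wrist_force: [3.6, -0.6, 4.1]
finger_gap: 15.6
finger_force: 10.0
```

Call:
{"fn": "step_arm", "kwargs": {
  "increments": [
    [[0, 0, 0, 0, -0.1, -0.02, 1], [0, 0, 0, 0, -0.19, -0.045, 1], [0, 0, 0, 0, -0.19, -0.04, 1], [0, 0, 0, 0, -0.19, -0.035, 1], [0, 0, 0, 0, -0.19, -0.03, 1]]
  ]
}}

```text
clock: 21.35
eef_pos: [612.5, 48.5, 442.2]
eef_rot: [3.14, -0.0, 1.457]
wrist_force: [2.7, -1.2, 4.1]
finger_gap: 15.5
finger_force: 10.0
```

Call:
{"fn": "step_arm", "kwargs": {
  "increments": [
    [[0, 0, 0, 0, -0.19, -0.025, 1], [0, 0, 0, 0, -0.19, -0.02, 1], [0, 0, 0, 0, -0.15, -0.015, 1], [0, 0, 0, 0, -0.1, -0.01, 1], [0, 0, 0, 0, 0, 0, 1]]
  ]
}}

```text
clock: 21.85
eef_pos: [587.5, 51.5, 444.1]
eef_rot: [-3.141, 0.0, 1.457]
wrist_force: [0.9, -1.4, 0.6]
finger_gap: 15.3
finger_force: 10.0
```

```bash
python3 - <<'E'
from h import *
d=plan([647.1-69.4*.9935,44.6+69.4*.114,446])
E
```

```text
pos [587.5  51.5 444.1] rot [-3.141  0.     1.457] F [ 0.9 -1.4  0.6] gap 15.3 t 21.85 -> shift [-0.001 -0.235 -0.048]
```

Call:
{"fn": "step_arm", "kwargs": {
  "increments": [
    [[0, 0, 0, 0, -0.06, -0.01, 1], [0, 0, 0, 0, -0.06, 0, 1], [0, 0, 0, 0, 0, 0, 1]]
  ]
}}

```text
clock: 22.15
eef_pos: [583.0, 52.0, 444.4]
eef_rot: [-3.141, 0.0, 1.457]
wrist_force: [1.1, -1.0, -2.8]
finger_gap: 15.5
finger_force: 10.0
```

Call:
{"fn": "step_arm", "kwargs": {
  "increments": [
    [[0, 0, 0, 0, -0.05, 0, 1], [0, 0, 0, 0, -0.04, 0, 1], [0, 0, 0, 0, 0, 0, 1]]
  ]
}}

```text
clock: 22.45
eef_pos: [579.4, 52.4, 444.5]
eef_rot: [-3.141, 0.0, 1.457]
wrist_force: [0.7, -1.6, -4.4]
finger_gap: 15.8
finger_force: 10.0
```

Call:
{"fn": "step_arm", "kwargs": {
  "increments": [
    [[0, 0, 0, 0, -0.04, 0, 1], [0, 0, 0, 0, 0, 0, 1]]
  ]
}}

```text
clock: 22.65
eef_pos: [577.8, 52.6, 444.6]
eef_rot: [-3.141, 0.0, 1.457]
wrist_force: [0.5, -1.3, -4.9]
finger_gap: 15.6
finger_force: 10.0
```

Call:
{"fn": "step_arm", "kwargs": {
  "increments": [
    [[0, 0, 0, 0, -0.04, 0, 1], [0, 0, 0, 0, 0, 0, 1]]
  ]
}}

```text
clock: 22.85
eef_pos: [576.3, 52.7, 444.7]
eef_rot: [3.141, 0.0, 1.457]
wrist_force: [3.9, -1.5, -5.1]
finger_gap: 15.6
finger_force: 10.0
```

Call:
{"fn": "step_arm", "kwargs": {
  "increments": [
    [[0, 0, 0, 0, -0.01, 0, 1], [0, 0, 0, 0, 0, 0, 1], [0, 0, 0, 0, 0, 0, 1]]
  ]
}}

```text
clock: 23.15
eef_pos: [576.0, 52.7, 444.7]
eef_rot: [3.141, 0.0, 1.457]
wrist_force: [4.6, -2.0, -7.5]
finger_gap: 15.4
finger_force: 10.0
```

Call:
{"fn": "step_arm", "kwargs": {
  "increments": [
    [[0, 0, 0, 0, 0, 0, 1], [0, 0, 0, 0, 0, 0, 1], [0, 0, 0, 0, 0, 0, 1]]
  ]
}}

```text
clock: 23.45
eef_pos: [576.0, 52.7, 444.7]
eef_rot: [3.141, 0.0, 1.457]
wrist_force: [5.4, -1.9, -7.2]
finger_gap: 15.7
finger_force: 10.0
```

```bash
python3 - <<'E'
from h import *
c=shot('scene','s4'); f=c['frame'][150:360,200:480,::-1]; cv2.imwrite('pics/s4c.png',cv2.resize(f,None,fx=2.8,fy=2.8))
E
```

```text
(no output)
```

View pics/s4c.png

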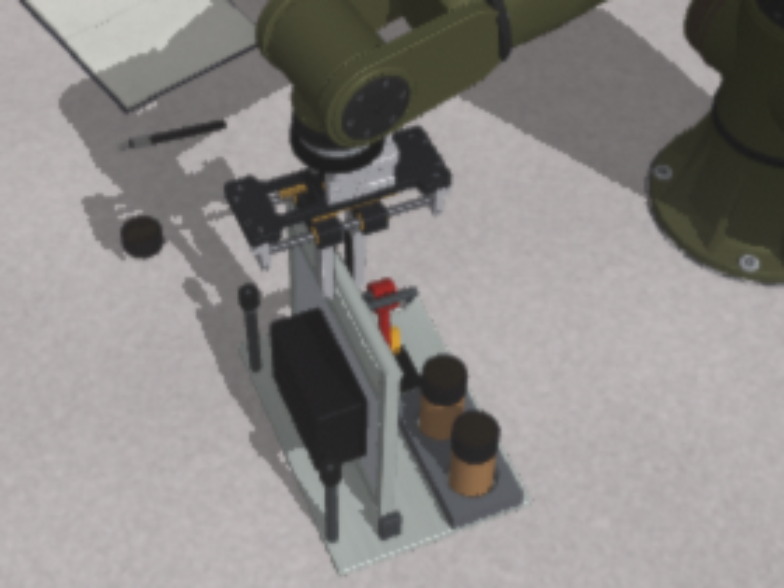

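The frame is upright in the fingers, the kickstand's foot is on the pad, both tubes are seated, and the pull is a steady 5 N, so I'm handing it in.

```bash
python3 -c "
from h import *
print(manip.read_state()['wrist_force']); print(workorder.sign_off())"
```

```text
[ 5.33162822 -1.84097067 -7.06179737]
the job is handed in; nothing more can be done
None
```

I handed the job in, with no verdict returned: both tubes are seated and released, the kickstand is snapped down, and the arm is holding the frame upright with a gentle pull of about 5 N, its foot on the pad.

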